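# Post the round extrusion die through the chute flap

### The arm

A 6-joint arm with a two-finger parallel gripper is mounted at the origin on the work surface. World frame = base frame: x ahead of the robot, y to its left, z up, the work surface at z = 0. Lengths are in m, angles in rad, forces in N, time in s.
With the tool pointing down it reaches from about 0.375 to 0.825 m from the base axis. Payload 5.5 kg.
Tool frame: the origin (TCP) lies midway between the tips of the shut fingers; the grasp point (between the pads) lies 19 mm behind it (ctrl.hold_point_z is the distance from the TCP to the grasp point, in m); z points along the fingers, y is the direction in which the jaws open and shut (so a half turn about z gives the same grasp; the last joint's range is limited). The gripper opens to 85 mm and grips with 20 to 120 N. Pads are 22 mm wide; open, the fingers measure 114 mm over their backs; the gripper's body (76 mm by 85 mm) begins 54 mm behind the grasp point. The pads swing forward as they close: fully open they stand 13 mm farther back than shut.
Start: joints at [-1.206, 0.314, -0.047, 1.21, 0, 1.571], TCP at [0.214, -0.561, 0.231] pointing down, gripper open.
Joint ranges: [-2.67, 2.67], [-0.69, 1.73], [-1.03, 1.25], [-2.08, 2.16], [-1.42, 1.45], [-3.14, 3.14]. Speed limits (rad/s): [2.39, 2.39, 3.01, 3.14, 3.14, 3.14].

### API

Orientations are given as a unit quaternion [w, x, y, z].
In Python, from bench import ctrl gives the robot as it stands. The module is installed in compiled form; this text tells all that it offers. Calls block until the motion is done:
- ctrl.movep(position, orientation): joint-space move of the TCP to a pose.
- ctrl.move_straight(position, rotation=None, speed=0.15, force_limit=None): straight line of the TCP; rotation=None keeps the orientation; speed is the mean speed in m/s. With force_limit (N) it stops when the force on the tool has changed by that much, and returns True; else False.
- ctrl.movej(angles): joint-space move.
- ctrl.grip(opening, squeeze=None): finger opening in m; squeeze is the grip in N (None keeps the last); returns when the fingers have stopped.
- ctrl.dwell(seconds).
- ctrl.ik(position, orientation): joint angles nearest the present ones, or None.
- ctrl.read_camera(name): name is "side" or "top"; returns the picture (384x512x3 uint8, red, green, blue); there is no depth.
- ctrl.get_calibration(name): a dict with "fov_y" (degrees; the focal length in pixels is half the picture's height over the tangent of half this angle, whatever the lens; pixels are square), "cx", "cy" (the principal point, pixels), "eye" and "rotation" of the camera in the world. Camera axes: x right, y down, z forward; pixel columns grow to the right and rows downward; lengths in m; the calibration is good to about 2 mm. A picture is of the moment at which its call begins. get_calibration takes no time and is no camera call.
A pose or a line that the arm cannot do raises ctrl.PlanningError and nothing moves.
- ctrl.sign_off(): hands the job in, once; it reports no verdict.
Readings, each from a call of its own:
- ctrl.get_time(): time.
- ctrl.get_joint_pos(): joint angles.
- ctrl.get_qd(): joint speeds.
- ctrl.get_tau(): joint torques, N m.
- ctrl.get_tcp_pos(): TCP position.
- ctrl.get_ee_rot(): TCP orientation.
- ctrl.get_ft_force(): force on the tool from outside, world axes, zero at the start.
- ctrl.get_ft_torque(): the same for the moment, N m.
- ctrl.get_grip_width(): finger opening in m.
Only numpy, scipy, OpenCV 4.12 (cv2) and the standard library are available. Lean on these libraries where they do the work, as an engineer would, in place of code of your own. Each camera call takes 0.05 s, during which the arm holds its last target.

### The job

The round pug-mill die has been left on the plywood feed board next to a square one. Push it along the board and in through the swinging steel flap so that it drops into the tray behind, then draw the fingers back out and let the flap swing fully shut. Only push it with the fingertips, never pick it up, and leave the square die, the jar and the cup where they are.

Things in the scene. Friction and masses are not known exactly. Their poses are not given: they have to be found in the camera images.
- chute: Fixed die chute; yaw varies. Origin on the table top below the shut flap plate; x points the way a die is pushed (through the flap, away from the robot), y left, z up. Its plywood feed board is flat and rimless, top 60 mm above the table, x from -220 to 0 mm, y from -210 to +210 mm. Board, mouth and tray are all open from above, with no crossbar.
- mouth (a point): Point on the feed board's top below the middle of the shut flap (chute x = 0, y = 0, z = 60 mm). The mouth is 180 mm wide between two upright 4 mm cheek plates (chute x from -22 to +8 mm, up to 172 mm above the table). The board ends in a plain edge right here; once wholly past it a die drops into the tray.
- tray (a point): Middle of the floor of the open-topped sheet-steel catch tray behind the flap (chute x = 86, y = 0, z = 38 mm). Inside 172 mm long (chute x from 0 to 172 mm) and 180 mm wide; floor 22 mm below the feed board; walls up to 85 mm above the table.
- flap (a joint): Gravity flap angle, rad: 0 = shut (hanging against its stop), grows as it swings inwards and up (towards chute +x) to a stop at 1.5; it cannot swing outwards. 0.12 kg, no spring or latch: under 5 N opens it, and it falls shut by itself within about a second. While it is open, upright fingers can follow a die through, the flap lying against them, up to 20 mm beyond the mouth, which is enough.
- flap_edge (a point): Middle of the flap's lower edge; moves with it. The flap is a U of steel: a plate 168 mm wide, 4 mm thick, 25 mm high, when shut 5 to 30 mm above the feed board, hung by two narrow arms at its ends (76 to 84 mm either side of the middle) from stub pivots 100 mm above the board and 8 mm before the plate. Between the arms, above the plate, it is open.
- round_die: The die to be posted: loose plain aluminium disc, 96 mm diameter, 20 mm thick, about 0.36 kg (0.25 to 0.5), with a dark round hole marked in the middle. Too wide to pinch. Origin: centre of its underside. It starts flat on the feed board about 135 mm to the left or the right of the middle, about 135 mm before the flap.
- square_die: Loose plain aluminium square plate 80 x 80 x 20 mm, dark square in the middle, on the other side of the feed board. Origin: centre of its underside. Not to be moved.
- jar: Loose clear jar with paper label and white cap, 68 mm diameter, 100 mm high, on the table on the right (-y) of the tray. Origin: centre of its underside. Not to be moved.
- cup: Loose terracotta cup, 72 mm rim diameter, 85 mm high, on the table on the left (+y) of the tray. Origin: centre of its underside. Not to be moved.
Mind the look-alikes: they are no part of the job. What is shaped like the round_die but green is not meant.

How it is judged:
By the outcome, as a careful person would: the job done as asked, in the order asked, and still so for the second after the job is handed in, with the robot touching nothing.
It also fails if it takes over 54 s, if anything falls off the work surface, if the arm or the gripper's body presses on something with over 40 N, if the wrist force passes 120 N, or if a joint passes its speed limit or range.

## Working session

There is one attempt and no reset: what is moved stays moved. The work goes in short steps, each a Python script; the robot and the scene stay as the last script left them, time stands still between calls to the robot, and variables do not carry over. Pictures are saved under pics/ and viewed, and the job is handed in when it is done.

```bash
mkdir -p pics; python3 - <<'E'
from bench import ctrl
import cv2
for n in("top","side"):
    im=ctrl.read_camera(n); cv2.imwrite(f"pics/{n}0.png",im[:,:,::-1]); print(n,ctrl.get_calibration(n))
print(ctrl.get_time(),ctrl.get_ee_rot())
E
```

```text
top {'fov_y': 51.9446767265392, 'cx': 257.95648528465074, 'cy': 185.6579279388766, 'eye': array([ 0.4663515 , -0.01999303,  1.10375575]), 'rotation': array([-0.05360683,  0.71432136, -0.6950477 ,  0.06148173])}
side {'fov_y': 57.18593006239546, 'cx': 252.0318850986163, 'cy': 193.03007645594306, 'eye': array([0.39900008, 0.52891918, 0.78067319]), 'rotation': array([ 0.06988118, -0.20427008,  0.90805178, -0.35893221])}
0.1 [-7.57957310e-04  9.83412479e-01  1.81381654e-01 -1.33441762e-04]
```

View pics/top0.png

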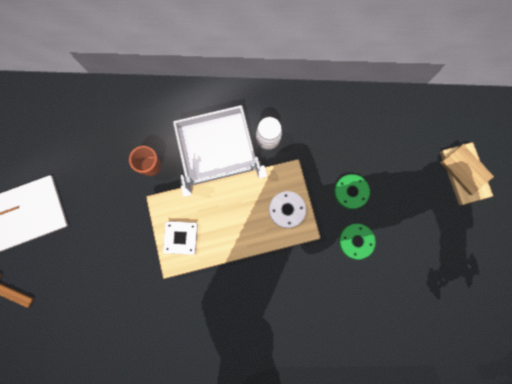

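View pics/side0.png

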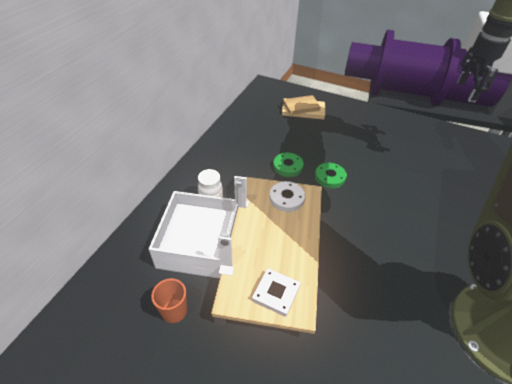

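Top view: the board is centred near (233,220), the round silver die is at (288,209) on the right (−y), and the square die is at (180,238). The tray is above the board and the flap is between the cheeks at about (186,187) and (261,172). The two green discs are decoys. Next I'll measure.

```bash
cat > h.py <<'E'
import numpy as np,cv2
from scipy.spatial.transform import Rotation as R
def cam(c):
    q=c['rotation'];Rm=R.from_quat([q[1],q[2],q[3],q[0]]).as_matrix()
    return Rm,192/np.tan(np.radians(c['fov_y']/2)),c
def ray(cm,px,z):
    Rm,f,c=cm; d=Rm@np.array([(px[0]-c['cx'])/f,(px[1]-c['cy'])/f,1]); e=np.array(c['eye'])
    return e+d*(z-e[2])/d[2]
def proj(cm,p):
    Rm,f,c=cm; v=Rm.T@(np.array(p)-c['eye']); return np.array([c['cx']+f*v[0]/v[2],c['cy']+f*v[1]/v[2]])
E
python3 - <<'E'
from h import *
from bench import ctrl
for n in("top","side"):
    cm=cam(ctrl.get_calibration(n)); im=cv2.imread(f"pics/{n}0.png"); hsv=cv2.cvtColor(im,cv2.COLOR_BGR2HSV)
    m=cv2.inRange(hsv,(12,60,70),(30,255,255))
    cs=cv2.findContours(m,cv2.RETR_EXTERNAL,cv2.CHAIN_APPROX_NONE)[0]; b=max(cs,key=cv2.contourArea)
    h=cv2.convexHull(b)
    W=np.array([ray(cm,p[0],.06)[:2]*1000 for p in h],np.float32)
    r=cv2.minAreaRect(W); print(n,"board",r,cv2.boxPoints(r).round().tolist())
    hm=np.zeros(m.shape,np.uint8); cv2.fillConvexPoly(hm,h,255)
    g=cv2.inRange(hsv,(0,0,0),(180,60,70))&cv2.erode(hm,np.ones((9,9)))
    k,lab,st,ce=cv2.connectedComponentsWithStats(g)
    for i in range(1,k):
        if st[i,4]>40: print(" dark",ce[i].round(1),st[i,4],(ray(cm,ce[i],.08)*1000).round(1))
    g=cv2.inRange(hsv,(0,0,110),(180,50,255))&hm
    k,lab,st,ce=cv2.connectedComponentsWithStats(g)
    for i in range(1,k):
        if st[i,4]>100:
            c=max(cv2.findContours((lab==i).astype(np.uint8),cv2.RETR_EXTERNAL,cv2.CHAIN_APPROX_NONE)[0],key=cv2.contourArea)
            w=np.array([ray(cm,p[0],.08)[:2]*1000 for p in c],np.float32)
            print(" light",ce[i].round(1),st[i,4],cv2.minEnclosingCircle(w),cv2.minAreaRect(w))
E
```

```text
top board ((552.3306884765625, 35.77143859863281), (225.88845825195312, 425.5621337890625), 15.55825424194336) [[386.0, 210.0], [501.0, -200.0], [718.0, -139.0], [604.0, 271.0]]
 dark [287.3 208.9] 87 [ 575.6 -107.3   80. ]
 dark [179.5 237.5] 100 [494.1 168.8  80. ]
 light [222.5 179.8] 296 ((653.4567260742188, 63.39009094238281), 115.2647705078125) ((644.3968505859375, 60.89216613769531), (29.529869079589844, 230.42098999023438), 15.522324562072754)
 light [287.  209.1] 982 ((575.2536010742188, -106.75251007080078), 48.764564514160156) ((575.6099853515625, -106.69561004638672), (94.30870056152344, 94.3166732788086), 1.5492156744003296)
 light [179.8 237.6] 929 ((494.4525451660156, 168.6698455810547), 55.299354553222656) ((494.34259033203125, 167.88331604003906), (83.25743865966797, 82.93855285644531), 88.52689361572266)
side board ((548.7581176757812, 39.24424743652344), (224.0294952392578, 431.9142761230469), 15.053170204162598) [[384.0, 219.0], [497.0, -198.0], [713.0, -140.0], [601.0, 277.0]]
 dark [287.2 193.3] 50 [ 574.2 -108.1   80. ]
 light [243.8 197.5] 149 ((685.6526489257812, -57.34382247924805), 53.02568054199219) ((675.4843139648438, -60.20660400390625), (25.23587417602539, 106.01361083984375), 15.723823547363281)
 light [286.7 196.2] 802 ((572.7913818359375, -100.20728302001953), 56.07847595214844) ((571.2470092773438, -100.83229064941406), (93.21804809570312, 110.79305267333984), 22.921884536743164)
 light [227.6 260.6] 292 ((634.193603515625, 140.35626220703125), 59.41650390625) ((621.6607055664062, 136.96119689941406), (27.47222137451172, 118.83013916015625), 15.157307624816895)
 light [276.  291.8] 1268 ((492.9403381347656, 171.72012329101562), 58.47835922241211) ((492.7530517578125, 171.50543212890625), (88.88243865966797, 82.3685531616211), 89.08983612060547)
```

```bash
python3 - <<'E'
import cv2
im=cv2.imread("pics/top0.png");cv2.imwrite("pics/topz.png",cv2.resize(im[90:290,130:330],None,fx=3,fy=3,interpolation=cv2.INTER_CUBIC))
E
```

```text
(no output)
```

View pics/topz.png

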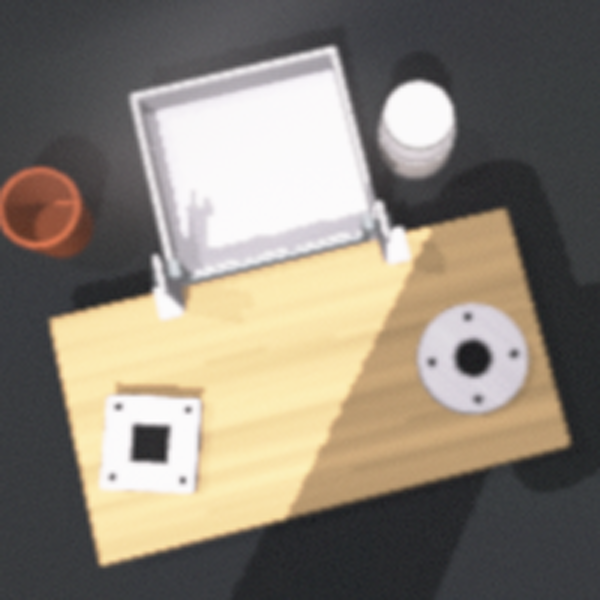

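```bash
cat >> h.py <<'E'
YAW=np.radians(15.5); M=np.array([.658,.066]); X=np.array([np.cos(YAW),np.sin(YAW)]); Y=np.array([-X[1],X[0]])
def w(cx,cy,z): p=M+X*cx+Y*cy; return [p[0],p[1],z]
def toch(p): d=np.array(p[:2])-M; return np.array([d@X,d@Y])
def quat(ty): # tool y dir (2D), z down
    y=np.array([ty[0],ty[1],0.]);z=np.array([0,0,-1.]);x=np.cross(y,z)
    q=R.from_matrix(np.c_[x,y,z]).as_quat(); return [q[3],q[0],q[1],q[2]]
def find(im_rgb,cm,z=.08):
    hsv=cv2.cvtColor(im_rgb,cv2.COLOR_RGB2HSV); out=[]
    g=cv2.inRange(hsv,(0,0,110),(180,50,255))
    for c in cv2.findContours(g,cv2.RETR_EXTERNAL,cv2.CHAIN_APPROX_NONE)[0]:
        if cv2.contourArea(c)>300:
            ww=np.array([ray(cm,p[0],z)[:2]*1000 for p in c],np.float32)
            (a,b),r=cv2.minEnclosingCircle(ww); out.append((c.reshape(-1,2).mean(0).round(1),(toch([a/1e3,b/1e3])*1000).round(1),round(r,1)))
    return out
E
python3 - <<'E'
from h import *
from bench import ctrl
d=toch([.5755,-.107]); print("die",d, "sq",toch([.494,.1688]))
for nm,ty,pts in(("lat",X,[(d[0],d[1]-.085),(d[0],-.05)]),("fwd",Y,[(-.2,0),(.012,0)])):
  for s in(1,-1):
    for p in pts:
      for z in(.2,.062):
        j=ctrl.ik(w(*p,z),quat(s*ty)); print(nm,s,p,z,None if j is None else np.round(j,2))
E
```

```text
die [-0.12573175 -0.1446609 ] sq [-0.13056329  0.1428883 ]
lat 1 (np.float64(-0.12573175145124985), np.float64(-0.22966090237863557)) 0.2 [-0.31  0.38 -0.03  1.16  0.    0.99]
lat 1 (np.float64(-0.12573175145124985), np.float64(-0.22966090237863557)) 0.062 [-0.31  0.48 -0.21  0.88  0.    0.99]
lat 1 (np.float64(-0.12573175145124985), -0.05) 0.2 [-0.03  0.24 -0.22  1.11  0.    1.27]
lat 1 (np.float64(-0.12573175145124985), -0.05) 0.062 [-0.03  0.35 -0.41  0.81  0.    1.27]
lat -1 (np.float64(-0.12573175145124985), np.float64(-0.22966090237863557)) 0.2 [-0.31  0.38 -0.03  1.16  0.   -2.15]
lat -1 (np.float64(-0.12573175145124985), np.float64(-0.22966090237863557)) 0.062 [-0.31  0.48 -0.21  0.88  0.   -2.15]
lat -1 (np.float64(-0.12573175145124985), -0.05) 0.2 [-0.03  0.24 -0.22  1.11  0.   -1.87]
lat -1 (np.float64(-0.12573175145124985), -0.05) 0.062 [-0.03  0.35 -0.41  0.81  0.   -1.87]
fwd 1 (-0.2, 0) 0.2 [ 0.03  0.08 -0.41  1.08  0.   -0.24]
fwd 1 (-0.2, 0) 0.062 [ 0.03  0.21 -0.61  0.76  0.   -0.24]
fwd 1 (0.012, 0) 0.2 [ 0.1   0.47  0.1   1.21  0.   -0.17]
fwd 1 (0.012, 0) 0.062 [ 0.1   0.55 -0.09  0.93  0.   -0.17]
fwd -1 (-0.2, 0) 0.2 [ 0.03  0.08 -0.41  1.08  0.    2.9 ]
fwd -1 (-0.2, 0) 0.062 [ 0.03  0.21 -0.61  0.76  0.    2.9 ]
fwd -1 (0.012, 0) 0.2 [0.1  0.47 0.1  1.21 0.   2.97]
fwd -1 (0.012, 0) 0.062 [ 0.1   0.55 -0.09  0.93  0.    2.97]
```

```bash
python3 - <<'E'
from h import *
from bench import ctrl
q=quat(X)
ctrl.grip(.06)
ctrl.movep(w(-.126,-.230,.2),q)
ctrl.move_straight(w(-.126,-.230,.063),q)
for n in("side","top"): cv2.imwrite(f"pics/{n}1.png",cv2.resize(ctrl.read_camera(n)[100:290,180:400,::-1],None,fx=3,fy=3))
print(ctrl.get_time(),ctrl.get_tcp_pos(),ctrl.get_grip_width(),ctrl.get_ft_force())
E
```

```text
3.575 [ 0.59902079 -0.18963921  0.06427884] 0.059897990689539264 [-0.44757028 -0.93885001 -0.05558597]
```

View pics/side1.png

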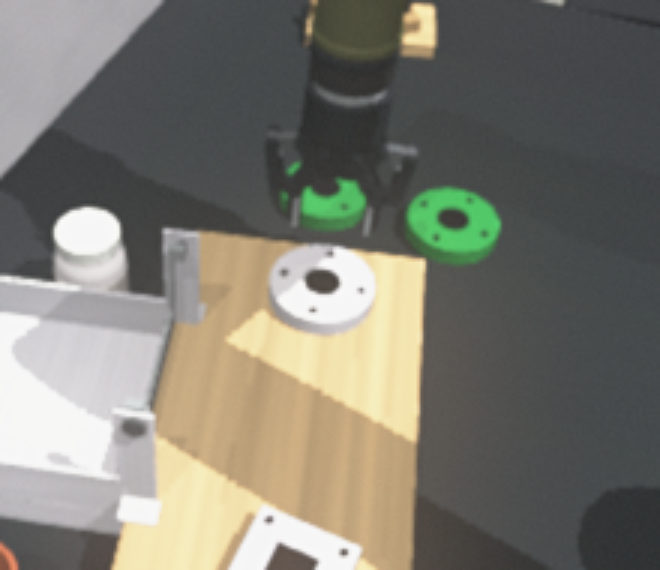

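View pics/top1.png

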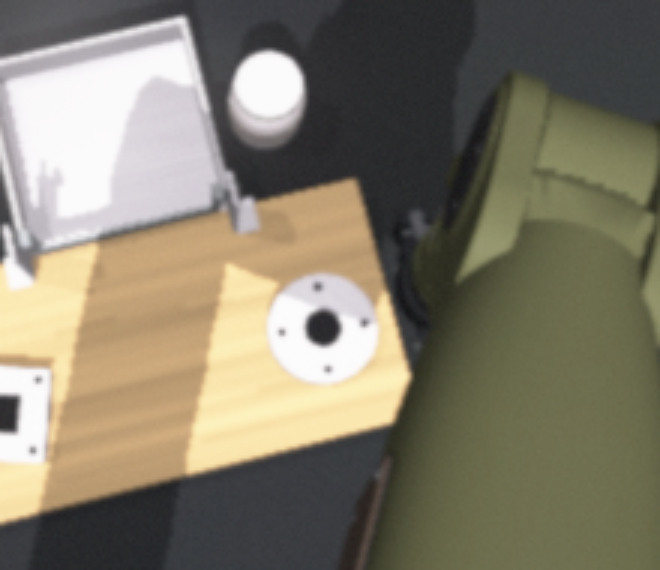

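The fingertips sit just outside the board's right edge, straddling the die's centreline (side view crop: tips near (295,222) and (368,232), die at (322,285)). Next is the sideways push.

```bash
python3 - <<'E'
from h import *
from bench import ctrl
cm=cam(ctrl.get_calibration("side"))
for z in(.063,.07,.076): print(z,[proj(cm,w(-.126+s*.03,-.23,z)).round(1) for s in(1,-1)])
q=quat(X)
print(ctrl.move_straight(w(-.126,-.150,.0615),q,speed=.07,force_limit=20),ctrl.get_ft_force())
im=ctrl.read_camera("side"); cv2.imwrite("pics/side2.png",cv2.resize(im[100:290,180:400,::-1],None,fx=3,fy=3))
print(find(im,cm),ctrl.get_time(),ctrl.get_tcp_pos())
E
```

```text
0.063 [array([278.8, 175. ]), array([299.3, 177.6])]
0.07 [array([278.9, 173.3]), array([299.5, 175.9])]
0.076 [array([279.1, 171.8]), array([299.8, 174.4])]
False [ 2.09270354 -1.46901144  1.58676735]
[(array([276.1, 291.9]), array([-131.4,  146.1]), 58.2), (array([286.3, 204.8]), array([-130.7, -105.2]), 66.4), (array([205.6, 221.4]), array([ 68.4, -25.3]), 178.8), (array([348.5,  92.2]), array([-301.6, -701. ]), 81.9), (array([427. ,  37.8]), array([ -746.8, -1370.5]), 730.7), (array([103.4, 124. ]), array([ 586.1, -701.4]), 1088.6)] 4.9167 [ 0.57684586 -0.11220287  0.06143268]
```

View pics/side2.png

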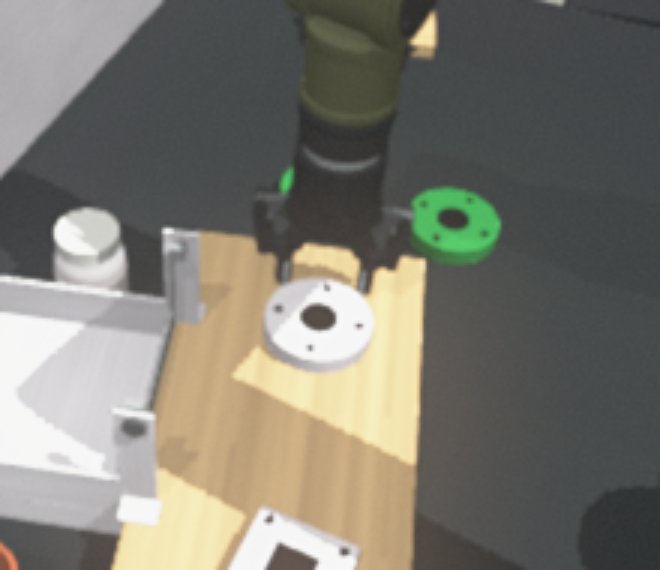

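The die is cradled between the fingertips and moving with them (hole at crop (319,316)). I'll carry on to the middle.

```bash
python3 - <<'E'
from h import *
from bench import ctrl
cs=cam(ctrl.get_calibration("side"));ct=cam(ctrl.get_calibration("top"))
print("hole",toch(ray(cs,(286.3,205.3),.08)))
q=quat(X)
print(ctrl.move_straight(w(-.126,-.0485,.0615),q,speed=.07,force_limit=20),ctrl.get_ft_force())
ctrl.move_straight(w(-.126,-.10,.0615),q)
ctrl.move_straight(w(-.150,-.12,.2),q,speed=.25)
ctrl.movep(w(-.235,-.0,.2),quat(Y))
for n,c in(("side",cs),("top",ct)):
    im=ctrl.read_camera(n); cv2.imwrite(f"pics/{n}3.png",cv2.resize(im[100:290,130:380,::-1],None,fx=3,fy=3)); print(n,find(im,c)[:4])
print(ctrl.get_time())
E
```

```text
hole [-0.12917697 -0.10196138]
False [ 0.02062716 -0.93163874  1.38807147]
side [(array([276.1, 291.9]), array([-131.4,  146.1]), 58.2), (array([281.5, 239.1]), array([-127.4,    6.3]), 53.7), (array([205.5, 221.6]), array([ 68.4, -25.4]), 178.9), (array([317.4,  84.8]), array([-186.9, -730.9]), 121.5)]
top [(array([177.6, 235.8]), array([-131.3,  143. ]), 56.1), (array([233., 223.]), array([-127.2,   -0.6]), 49.5), (array([ 26.3, 212.9]), array([ 27.4, 513.6]), 112.6), (array([268.7, 132.2]), array([  86.1, -149.6]), 44.1)]
9.0917
```

View pics/side3.png

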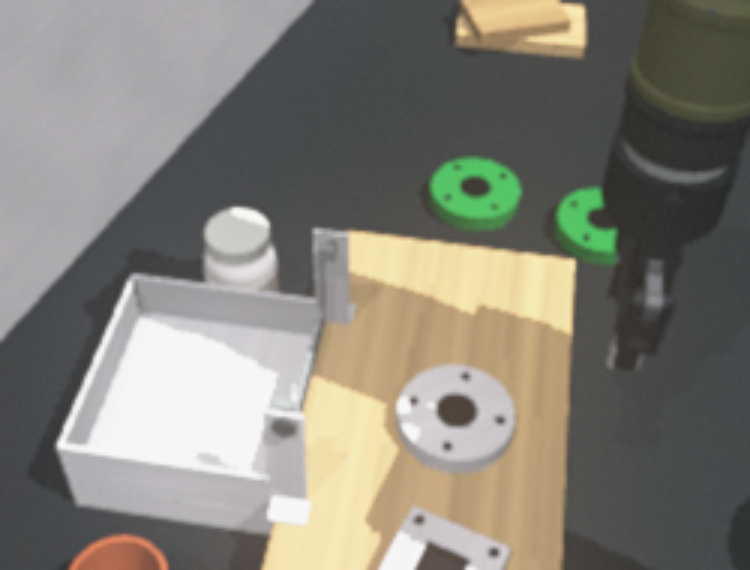

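View pics/top3.png

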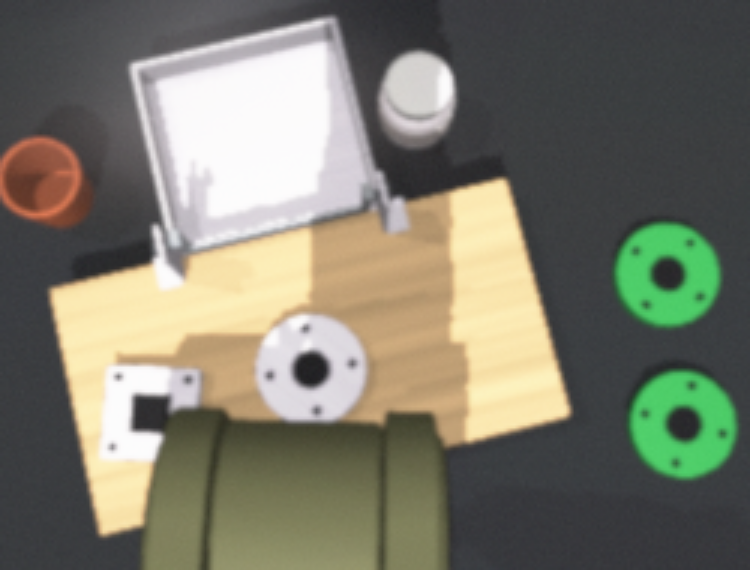

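Die is at chute (−127, 0) mm, centred on the mouth: top crop hole at (311,369), cheeks at (168,270) and (395,215). I'll check the cheek midpoint, then push forward.

```bash
python3 - <<'E'
from h import *
from bench import ctrl
cs=cam(ctrl.get_calibration("side"));ct=cam(ctrl.get_calibration("top"))
for p in((186,194.3),(261.7,176)): print("cheek foot",toch(ray(ct,p,.06)))
q=quat(Y)
ctrl.move_straight(w(-.205,0,.0615),q,speed=.2)
print(ctrl.move_straight(w(-.045,0,.0615),q,speed=.07,force_limit=20),ctrl.get_ft_force())
for n in("side","top"):
    im=ctrl.read_camera(n); cv2.imwrite(f"pics/{n}4.png",cv2.resize(im[100:290,130:380,::-1],None,fx=3,fy=3))
print(ctrl.get_time(),toch(ctrl.get_tcp_pos()),ctrl.get_tcp_pos())
E
```

```text
cheek foot [-0.0213217   0.10543091]
cheek foot [-0.02149635 -0.1027735 ]
False [-2.76376598 -1.16484387  1.75626019]
12.4833 [-4.51534134e-02  2.97302780e-06] [0.614488   0.05393614 0.06155371]
```

View pics/side4.png

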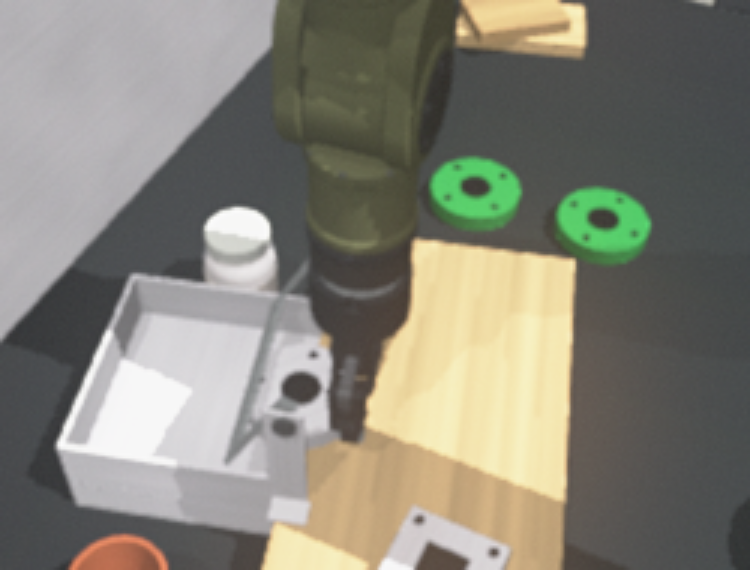

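View pics/top4.png

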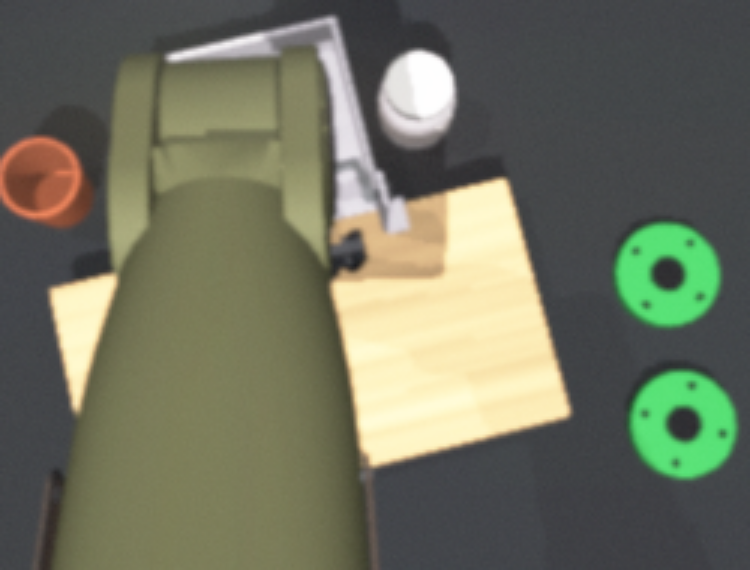

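The flap is open and lies on the die's front, and the die is centred between the cheeks. Now I'll push it through, draw back and look.

```bash
python3 - <<'E'
from h import *
from bench import ctrl
q=quat(Y)
print(ctrl.move_straight(w(.011,0,.0615),q,speed=.07,force_limit=15),ctrl.get_ft_force(),toch(ctrl.get_tcp_pos()))
ctrl.dwell(.3)
im=ctrl.read_camera("side"); cv2.imwrite("pics/side5.png",cv2.resize(im[100:290,130:380,::-1],None,fx=3,fy=3))
print(ctrl.get_ft_force(),ctrl.get_time())
E
```

```text
False [-0.64787015 -0.57617818 -0.60279649] [1.08360460e-02 1.65462586e-05]
[-0.50888743  0.24566361  0.06588881] 13.7833
```

View pics/side5.png

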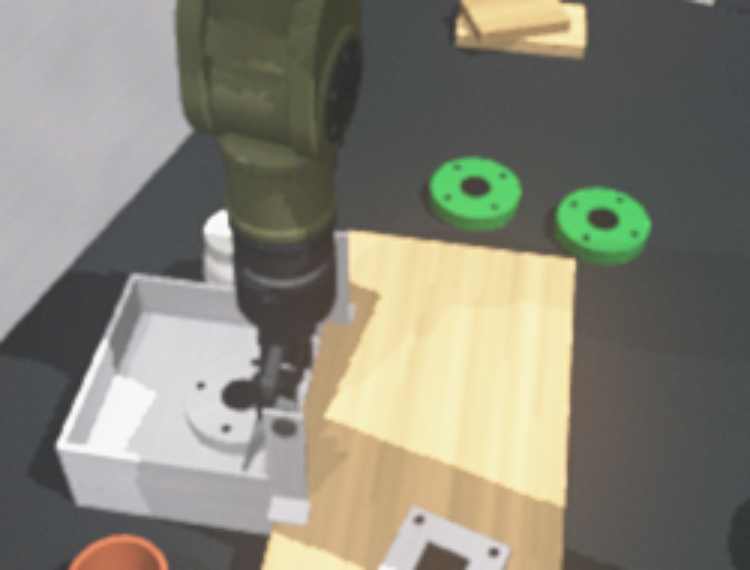

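The die is lying in the tray (hole at crop (241,393)) and the flap is against the fingers. Next I draw back straight and let it shut.

```bash
python3 - <<'E'
from h import *
from bench import ctrl
q=quat(Y);cs=cam(ctrl.get_calibration("side"));ct=cam(ctrl.get_calibration("top"))
print(ctrl.move_straight(w(-.11,0,.0615),q,speed=.08,force_limit=20))
ctrl.move_straight(w(-.16,-.0,.25),q,speed=.15)
ctrl.movep([.30,-.45,.25],q)
ctrl.dwell(1)
for n,c in(("side",cs),("top",ct)):
    im=ctrl.read_camera(n); cv2.imwrite(f"pics/{n}6.png",cv2.resize(im[90:290,130:380,::-1],None,fx=3,fy=3)); print(n,find(im,c)[:3])
for n in(("side",cs),("top",ct)):
    print(n[0],[proj(n[1],w(0,y,.065)).round(1) for y in(-.084,.084)])
print(ctrl.get_time(),ctrl.get_ft_force())
E
```

```text
False
side [(array([276.2, 291.6]), array([-130.8,  146. ]), 58.5), (array([205.5, 221.4]), array([ 68.5, -25.9]), 179.4), (array([328.5,  87.4]), array([-223.7, -719.5]), 159.0)]
top [(array([179.6, 237.5]), array([-130.2,  142.6]), 55.3), (array([ 26.3, 212.9]), array([ 27.4, 513.6]), 112.6), (array([268.6, 132.2]), array([  87.5, -148.2]), 45.3)]
side [array([236.9, 207.4]), array([223.2, 260.9])]
top [array([253. , 169.7]), array([191.9, 184.4])]
19.8583 [ 0.04587091 -0.22910716 -0.21326483]
```

View pics/side6.png

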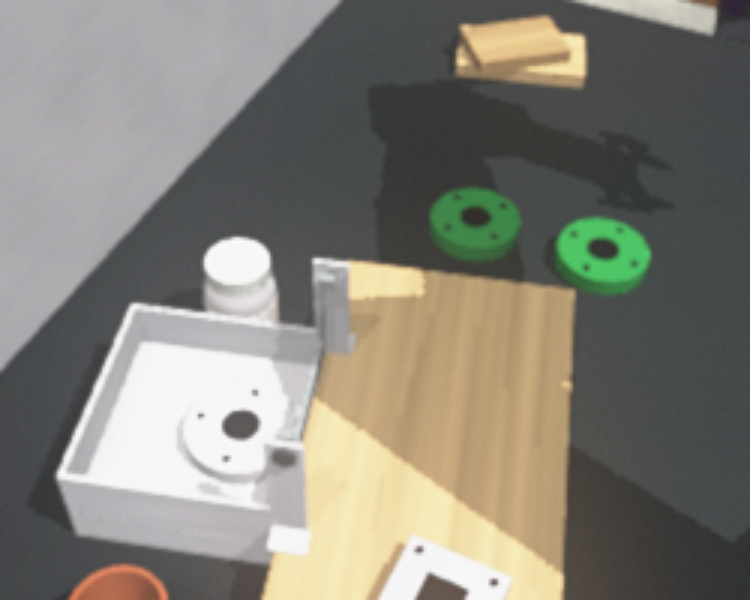

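View pics/top6.png

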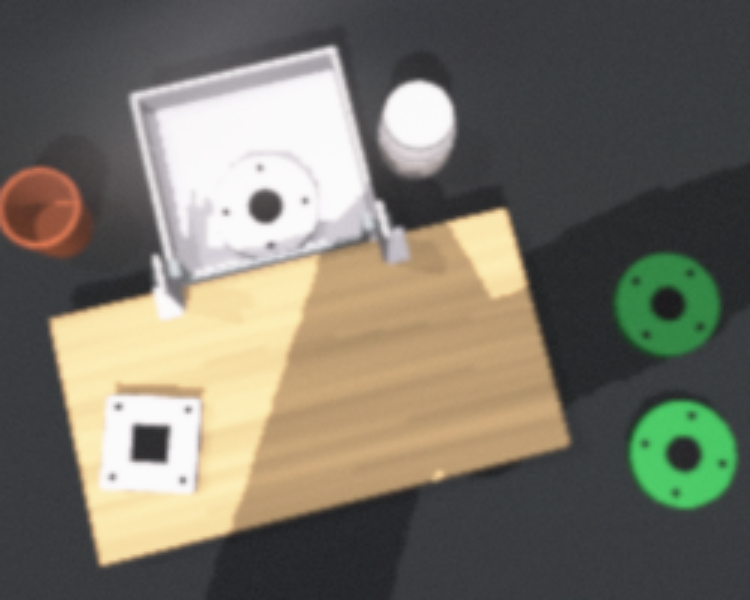

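Die is in the tray (top crop hole at (265,206), side crop hole at (241,425)). The flap plate is a dark line at the mouth, as at the start. I'll check die height, flap and bystanders against the first pictures.

```bash
python3 - <<'E'
from h import *
from bench import ctrl
cs=cam(ctrl.get_calibration("side"));ct=cam(ctrl.get_calibration("top"))
print("die top",toch(ray(ct,(218.3,158.7),.058)),"side",toch(ray(cs,(210.3,231.7),.058)))
a=cv2.imread("pics/side0.png");s=ctrl.read_camera("side")[:,:,::-1]
c=cv2.imread("pics/top0.png");d=ctrl.read_camera("top")[:,:,::-1]
f=lambda i,y,x:cv2.resize(i[y:y+50,x:x+95],None,fx=8,fy=6)[:, :]
o=np.vstack([np.hstack([cv2.resize(i[195:275,205:265],None,fx=4.8,fy=3.7,interpolation=2) for i in(a,s)]),np.hstack([cv2.resize(i[155:205,175:270],(288,290),interpolation=2) for i in(c,d)])])
cv2.imwrite("pics/cmp.png",o); 
hs=lambda i:cv2.cvtColor(np.ascontiguousarray(i),cv2.COLOR_BGR2HSV)
for n,lo,hi,r in(("cup",(0,100,60),(12,255,255),(130,180,120,165)),("jar",(0,0,130),(180,60,255),(110,155,252,290))):
    for i in(c,d):
        m=cv2.inRange(hs(i),lo,hi)[r[0]:r[1],r[2]:r[3]]; mm=cv2.moments(m,True); print(n,round(mm['m10']/mm['m00'],1),round(mm['m01']/mm['m00'],1),mm['m00'])
E
```

```text
die top [ 5.34527248e-02 -7.66440563e-05] side [0.05200776 0.0018022 ]
cup 24.2 30.3 736.0
cup 24.2 30.3 738.0
jar 16.2 22.7 673.0
jar 16.3 22.4 662.0
```

View pics/cmp.png

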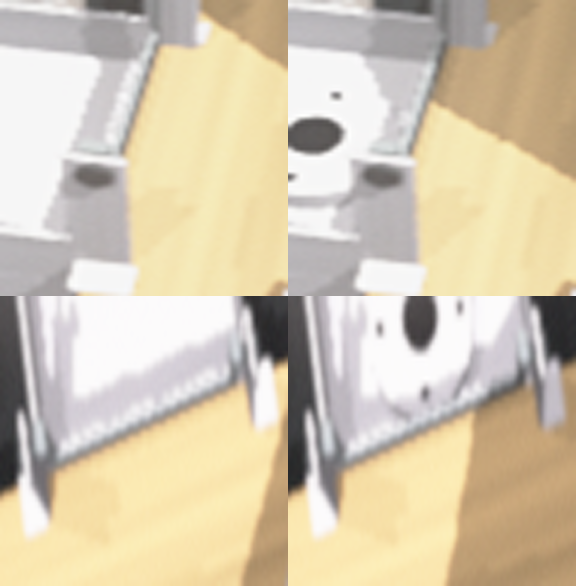

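Both views put the die flat on the tray floor, the flap looks the same as when shut at the start, and nothing else moved. Handing in.

```bash
python3 - <<'E'
from bench import ctrl
ctrl.sign_off(); print(ctrl.get_time())
E
```

```text
the job is handed in; nothing more can be done
the job is handed in; nothing more can be done
```

The round die is in the tray behind the flap, and the flap has swung shut. I pushed it with the fingertips only, cradled between the half-open fingers: first sideways to the middle of the board, then straight through the flap. I then drew the fingers back and moved the arm clear. The job was handed in at about 20 s on the robot's clock.

**Last checks:**
- **Die:** it lies on the tray floor at about chute x = 53 mm, y = 0. Casting rays from both cameras at the height of a die lying flat agreed to about 2 mm.
- **Flap:** compared by eye with the first pictures, it sits in the same shut position in both views. I did not measure its angle.
- **Square die, jar and cup:** the square die and the cup are where they started to within a pixel or 1 mm. The jar matches to 0.3 px; its mask area changed by under 2 %, which I put down to shadow.
- **Forces:** the readings I took were all under 5 N, and no force limit (15 to 20 N) tripped during the pushes or the draw-back.

No check failed. The two cameras first differed by about 3 mm on where the mouth is; the feet of the cheek plates then confirmed the value I used to within 1 to 2 mm.

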